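# Lock the phone tray into its dock with the cam

### The arm

A 6-joint arm with a two-finger parallel gripper is mounted at the origin on the work surface. World frame = base frame: x ahead of the robot, y to its left, z up, the work surface at z = 0. Lengths are in mm, angles in rad, forces in N, time in s.
With the tool pointing down it reaches from about 350 to 775 mm from the base axis. Payload 7.3 kg.
Tool frame: the origin (TCP) lies at the very end of the fingers, on their centre line; the grasp point (between the pads) lies 19 mm behind it; z points along the fingers, y is the line along which they close (so a half turn about z gives the same grasp; the last joint's range is limited). The gripper opens to 92 mm and grips with 3 to 60 N. Pads are 19 mm wide; open, the fingers measure 130 mm over their backs; the gripper's body (75 mm by 190 mm) begins 47 mm behind the grasp point.
Start: joints at [1.043, 0.342, 1.524, -0, 1.275, -0.146], TCP at [195.598, 487.223, 226.741] pointing down, gripper open.
Joint ranges: [-2.53, 2.53], [-0.77, 2.02], [0.04, 2.7], [-1, 4.14], [0.28, 2.66], [-3.11, 3.11]. Speed limits (rad/s): [2.57, 2.57, 3.14, 3.14, 3.14, 3.14].

### API

Orientations are given as [roll, pitch, yaw] about the fixed x, y, z axes, in that order (R = Rz(yaw) Ry(pitch) Rx(roll)).
In Python, from plant import bot gives the robot as it stands.
- The arm moves only by the tool jog_arm, never from a script. Its argument "targets" is a list of rows, each an object with "xyz": the shift along the tool's x, y, z as a fraction of full scale, a list of three; "spin": the turn about the tool's z as a fraction of full scale. In form: [{"xyz": [x, y, z], "spin": spin}, ...]. A call has exactly 10 rows; each row shifts and turns the commanded pose from where the row before left it, along the tool's axes as they then stand; what a row does not reach is not made up. Full scale, the value 1, is 80 mm for a shift and 0.1 rad for a turn. A row lasts 1/8 s, in which the tool goes at most 62.5 mm and 10.7 degrees, less where a joint would pass 70% of its speed; a pose out of reach is approached as far as the arm can. A call with a number of a shift or a turn outside -1 to 1 is refused whole. A call with a gripper value outside its range is refused whole. "gripper" is the opening in per cent of the stroke, from 0 (shut) to 100 (fully open), set as the call begins (left out, the last holds). The fingers move at their own pace and stop on an object; the grip force is fixed at half the most. Time passes only in rows, so rows that do not move let the fingers close, or fill a call up. It gives the time, the measured TCP pose, the force, the opening and the grip force at its end, in the units of the state.
- bot.get_obs(): the state, without advancing time (a new reading comes with each control period).
- bot.capture(name): name is "scene" or "top" or "wrist"; returns the picture (480x640x3 uint8, blue, green, red); there is no depth.
- bot.get_calibration(name): a dict with "vfov" (degrees; the focal length in pixels is half the picture's height over the tangent of half this angle, whatever the lens; pixels are square), "cx", "cy" (the principal point, pixels), "k1" (the pictures are not rectified: a ray, as slopes to the right and down, at radius r is drawn at 1 + k1 r^2 times it, then the intrinsics apply), "eye" and "rotation" of the camera in the world. Camera axes: x right, y down, z forward; pixel columns grow to the right and rows downward; lengths in mm; the calibration is good to about 2 mm. A picture is of the moment at which its call begins: read the wrist's pose just before it. get_calibration takes no time and is no camera call; for the wrist camera it gives the pose at the moment of the call.
- bot.close_job(): hands the job in; it is judged then, once.
The state is a dict: "time": time; "joint_positions": joint angles; "dq": joint speeds; "tau": joint torques, N m; "tool_pos": TCP position; "tcp_rot": TCP orientation; "contact_force": force on the tool from outside, world axes, zero at the start; "moment": the same for the moment, N m; "grip_width": finger opening in mm; "finger_force": force on a finger pad.
Only numpy, scipy, OpenCV 4.12 (cv2) and the standard library are available. Lean on these libraries where they do the work, as an engineer would, in place of code of your own. Each camera call takes 0.05 s, during which the arm holds its last target. There are 200 camera calls.

### The job

Lock the phone tray into the repair dock: turn the red winged cam until the mouth of its curved slot faces the tray's headed stud, gently slide the tray along the rails by its orange grip until the stud is in the mouth, then turn the cam clockwise so that the slot draws the tray up against the two black rubber pads and clamps it with about 15 N (2 mm of squeeze past first touch; never over 25 N). Let go and leave it locked, and leave the other things on the bench alone.

Things in the scene. Friction and masses are not known exactly. Their poses are not given: they have to be found in the camera images.
- dock: Fixed aluminium plate 345 x 112 x 6 mm with two blue side rails (16 mm high, 78 mm apart). Origin on the bench under its middle; +x runs along the rails towards the cam lock, z up. The cam's upright axis is at x = +125 mm, y = 0. The dock's place and yaw on the bench vary.
- cam_axis (a point): Point on the cam's upright turning axis, 20 mm above the bench (fixed to the dock, axes as the dock's).
- cam_disc: Brass disc 76 mm across, 16 to 24 mm above the bench, turning with the cam. Its curved slot, 10.4 mm wide, opens to the rim at the mouth (flared to 18 mm). Origin on the turning axis at bench height; -x points out through the mouth's middle. The slot's centre line starts 27 mm from the axis and, from 0.25 rad past the mouth on, comes 6 mm nearer per radian.
- cam (a joint): Turn of the cam in rad: 0 when the mouth faces the stud straight along the rails, growing clockwise seen from above. Starts at -1.1 to -0.4, has stops at -1.3 and 2.62, stays where it is left. Takes about 0.1 N m to turn when free (a little more with the tray's drag) and about 0.01 N m more per newton of clamping.
- wing (a point): Centre of the cam's red grip: an upright bar 52 mm long, 14 mm thick, 38 to 72 mm above the bench. The point is on the turning axis, 55 mm above the bench. Its x axis lies along the bar, in line with the mouth (a white dot on top marks the mouth's end), so grip it across its y axis.
- tray: Loose grey tray 144 x 76 mm (about 0.35 kg) holding an open phone chassis; slides on the dock's plate between its rails, 1 mm play a side. Origin at the centre of its underside, 6 mm above the bench; +x points to the cam. Front face (22 mm high) at x = +72 mm. It starts with its stud 50 to 80 mm from the cam's axis.
- stud (a point): Headed stud on the tongue at the tray's front: upright pin of 8 mm diameter, head 14 mm; the pin runs in the cam's slot, the head above the disc. The point is on the pin's axis, 26 mm above the bench (tray x = +110 mm). With the cam at 0 the tray can be pushed in until this point is about 26 mm from the cam's axis, where the slot's inner wall stops it.
- tray_grip (a point): Orange upright grip at the tray's rear, 14 mm thick along the rails, 34 mm wide across them, its top 54 mm above the bench; the point is its centre, 38 mm above the bench (tray x = -62 mm). Axes as the tray's.
- stop: The stop: two dark blocks 28 mm high beside the stud's path, each with a sprung black rubber pad facing the tray's front, together about 7 N per mm. Origin on the cam's axis at bench height, axes as the dock's. A screw sets how far the pads stand out (unknown, within 7 mm): first touch comes with the stud 18 to 25 mm from the cam's axis, at a cam turn of about 0.8 to 2.1 rad; find it by feel.
- screwdriver: Screwdriver lying near the dock, a bystander.
- tweezers: Steel tweezers lying near the dock, a bystander.
- solder_spool: Spool of solder, 48 mm across, a bystander.
- flux_bottle: White bottle, 110 mm tall, a bystander.
- mouse: Black computer mouse, a bystander.
- back_cover: Blue phone back cover lying flat, a bystander.
- screw_dish: Blue divided dish, 90 x 65 mm, a bystander.

How it is judged (in metres and radians):
On the way, in this order (a step that is already met when the one before it is completed fails the run):
1. the cam's mouth has been turned to face the stud (cam within 0.3 rad of 0) while the stud is still outside the disc (value of joint cam between -0.3 and 0.3 rad and horizontal distance between stud and cam_axis above 0.042 m), for 0.1 s.
2. the stud stands in the mouth of the slot: less than 31 mm from the cam's axis, the cam still within 0.4 rad of open (value of joint cam between -0.4 and 0.4 rad and horizontal distance between stud and cam_axis below 0.031 m), for 0.1 s.
At the end, for the whole second after the job is handed in: The cam is turned on past 0.7 rad with the stud in its slot (less than 26 mm from the cam's axis), the tray lies flat in the dock at rest (tilt under 0.05 rad, underside less than 10 mm above the bench) and is pressed on the rubber pads with 8 to 25 N, with nobody holding it (contact force between tray and stop between 8 and 25 N and value of joint cam above 0.7 rad and horizontal distance between stud and cam_axis below 0.026 m and angle between tray's own z axis and vertical below 0.05 rad and z of tray in the frame of dock below 0.01 m and linear speed of tray below 0.01 m/s and velocity of joint cam between -0.05 and 0.05 rad/s); the robot touches nothing.
It fails at once if the rubber pads are squeezed with more than 25 N (contact force between tray and stop above 25 N).
It fails at once if the stud is forced against the cam with more than 45 N (contact force between tray and cam_disc above 45 N).
It fails at once if the tray is lifted out of the dock (more than 10 mm) (z of tray in the frame of dock above 0.016 m).
It fails at once if a bystander is moved by more than 20 mm (distance of any of screwdriver, tweezers, solder_spool, flux_bottle, mouse, back_cover, screw_dish from where it was at the start of the episode above 0.02 m).
It also fails if it takes over 72 s, if anything falls off the work surface, if the arm or the gripper's body presses on something with over 40 N, if the wrist force passes 120 N, or if a joint passes its speed limit or range.

## Working session

There is one attempt and no reset: what is moved stays moved. The work goes in short steps, Python scripts to look and compute and a tool call to move; the robot and the scene stay as the last step left them, time stands still between calls to the robot, and variables do not carry over. Pictures are saved under pics/ and viewed, at most 10 in all, crops included, and the job is handed in when it is done.

Besides the shell and the picture viewer there is one more tool, called after "Emit:" by a JSON object that holds its "name" and its "arguments". jog_arm: Moves the arm, as the interface text tells. Shift numbers are shares of 80 mm and turn numbers shares of 0.1 rad, none past 1 either way. Its arguments: {"type":"object","properties":{"targets":{"type":"array","items":{"type":"object","properties":{"xyz":{"type":"array","items":{"type":"number"}},"spin":{"type":"number"}}}},"gripper":{"type":"number"}},"required":["targets"]}

```bash
mkdir -p pics; ls
python3 - <<'E'
from plant import bot
import cv2
print(bot.get_obs())
for n in ("scene","top"):
    cv2.imwrite(f"pics/{n}0.png",bot.capture(n)); print(n,bot.get_calibration(n))
E
```

```text
pics
{'time': 0.0, 'joint_positions': array([ 1.04301512e+00,  3.42747381e-01,  1.52503419e+00, -1.25247894e-05,
        1.27537614e+00, -1.46024357e-01]), 'dq': array([-0.00101799, -0.00175506,  0.00232   , -0.00132113, -0.00123285,
       -0.00128838]), 'tau': array([-3.94507069e-04, -4.31224322e+01, -2.44219369e+01,  7.18078902e-02,
        5.58430958e-02, -1.11253182e-04]), 'tool_pos': array([195.37608371, 486.85100463, 226.02616438]), 'tcp_rot': array([-3.14004251e+00, -2.15875892e-04,  2.75983929e+00]), 'contact_force': array([0.14673422, 0.61158761, 0.34764573]), 'moment': array([-0.01107373, -0.01130501, -0.02313862]), 'finger_force': 0.0, 'grip_width': 91.757061568038}
scene {'vfov': 44.626434485618965, 'cx': 310.7088500543724, 'cy': 235.5772605685842, 'k1': 0.06777128693249404, 'eye': array([1071.70074481, -933.55887441,  928.67768757]), 'rotation': array([-2.25214756, -0.01755012,  0.52507022])}
top {'vfov': 52.0922222642446, 'cx': 319.3404556600533, 'cy': 238.45171402762475, 'k1': -0.13025185061646835, 'eye': array([ 328.55423684,   11.49390639, 1516.56441286]), 'rotation': array([-2.98548378, -0.00638967, -1.55148928])}
```

View pics/top0.png

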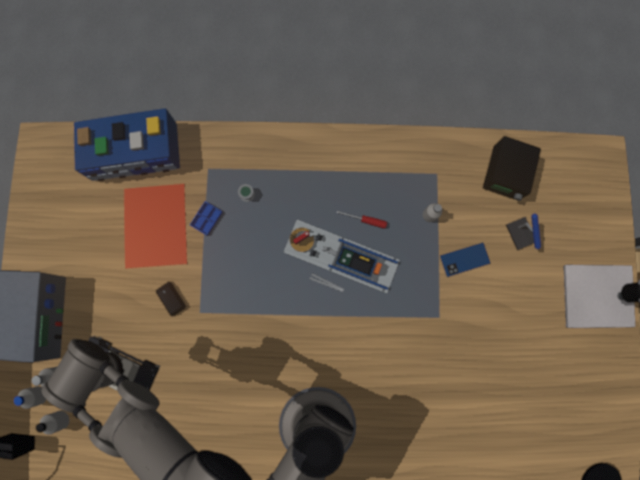

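The top picture shows the dock at about (342,256), with the cam at (303,238) and the orange grip at (377,268). The tweezers are just below it and the screwdriver just above. Next I zoom in and write the helpers.

```bash
cat > h.py <<'E'
import numpy as np, cv2
from scipy.spatial.transform import Rotation as R
def cam(c):
    f=240/np.tan(np.radians(c["vfov"])/2)
    return f,R.from_euler("xyz",c["rotation"]).as_matrix(),np.array(c["eye"])
def p2w(c,u,v,z):
    f,M,e=cam(c); d=np.array([(u-c["cx"])/f,(v-c["cy"])/f]); s=d.copy()
    for _ in range(30): s=d/(1+c["k1"]*(s@s))
    r=M@[s[0],s[1],1]; return e+r*(z-e[2])/r[2]
def w2p(c,p):
    f,M,e=cam(c); q=M.T@(np.array(p)-e); s=q[:2]/q[2]; s=s*(1+c["k1"]*(s@s))
    return s*f+[c["cx"],c["cy"]]
E
python3 - <<'E'
from h import *
from plant import bot
c=bot.get_calibration("top")
for n,u,v,z in [("cam",302,238,24),("grip",377,268,54),("corner",300,221,6),("cornerR",388,291,6)]: print(n,p2w(c,u,v,z).round(1))
a=cv2.imread("pics/top0.png")[205:305,270:410]
cv2.imwrite("pics/t1.png",cv2.resize(a,None,fx=5.7,fy=5.7,interpolation=cv2.INTER_CUBIC))
c=bot.get_calibration("scene"); print(w2p(c,p2w(bot.get_calibration("top"),302,238,24)))
E
```

```text
cam [563.9  59.9  24. ]
grip [ 472.8 -167.8   54. ]
corner [620.5  68.1   6. ]
cornerR [ 407.1 -208.     6. ]
[328.11511272 236.24769008]
```

View pics/t1.png

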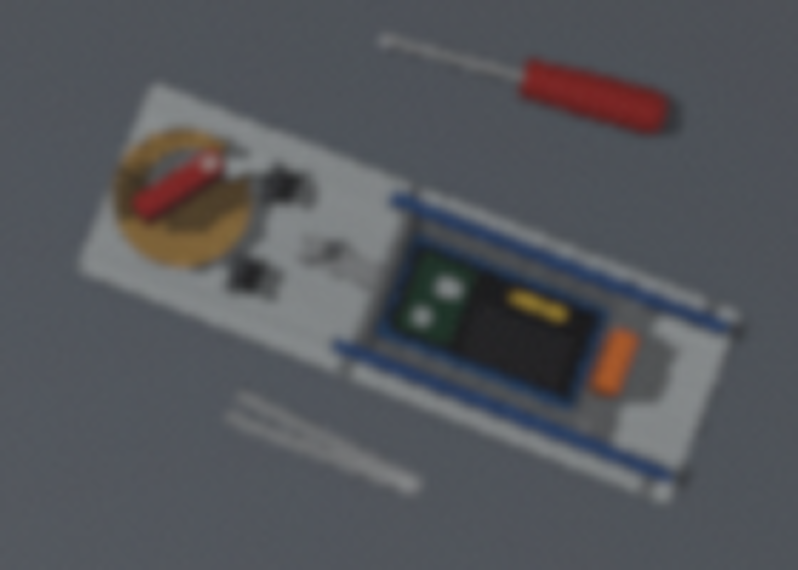

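The crop shows plate corners at (157,85), (80,270), (660,500) and (742,312), and the disc centre at (183,198). The wing runs from (140,212) to the white dot at (210,163). The stud is near (322,248) and the grip near (615,362).

Run:
```python
from h import *
from plant import bot
c=bot.get_calibration("top")
P=lambda U,V,z:p2w(c,270+(U+.5)/5.7-.5,205+(V+.5)/5.7-.5,z)[:2]
C=[P(*q,6) for q in [(157,85),(80,270),(660,500),(742,312)]]
for i in range(4): print(C[i].round(1), np.linalg.norm(C[i]-C[i-1]).round(1))
m=sum(C)/4; d=(C[0]+C[1]-C[2]-C[3]); yaw=np.arctan2(d[1],d[0]); x=np.array([np.cos(yaw),np.sin(yaw)])
print("dock",m.round(1),"yaw",yaw, "camaxis",(m+125*x).round(1))
print("disc",P(183,198,24).round(1)," wing c",P(178,187,72).round(1), "grip",P(617,362,54).round(1),"stud",P(322,248,30).round(1))
w=P(210,163,72)-P(140,212,72); print("wing",np.linalg.norm(w)); a=np.arctan2(w[1],w[0]); print("cam turn (cw)", -( (a-(yaw+np.pi)+np.pi)%(2*np.pi)-np.pi),"ang",a)
y=np.array([-x[1],x[0]])
for p in (P(183,198,24),P(178,187,72),P(617,362,54),P(322,248,30)): print((p-m)@x,(p-m)@y)
o=bot.get_obs(); print(o["tool_pos"])
cv2.imwrite("pics/w.png",bot.capture("wrist")); print(bot.get_calibration("wrist"),R.from_euler("xyz",o["tcp_rot"]).as_matrix().round(3))
```

```text
[625.1  77.2] 343.3
[521.8 116.4] 110.5
[ 402.9 -199.9] 337.9
[ 505.9 -244.8] 112.3
dock [513.9 -62.8] yaw 1.2136143273973556 camaxis [557.6  54.3]
disc [559.8  60.7]  wing c [558.1  61.9] grip [ 472.6 -170.3] stud [533.3 -14.6]
wing 44.73794352269238
cam turn (cw) -0.9957368618481608 ang -0.9322414643442775
131.72451357944746 0.20745598461995984
132.2399510151952 2.1862636532675945
-115.25140694307393 1.1496128147978237
51.843158819154375 -1.2813787887170494
[195.42385688 486.89644651 226.11609888]
{'vfov': 63.45077063786691, 'cx': 321.4250388821093, 'cy': 239.1627996359389, 'k1': -0.045174941056891245, 'eye': array([118.2122966 , 518.42457861, 384.4922896 ]), 'rotation': array([2.83170635e+00, 2.09942964e-03, 1.18758188e+00])} [[-0.928  0.373 -0.001]
 [ 0.373  0.928 -0.001]
 [ 0.    -0.001 -1.   ]]
```

Emit:
{"name": "jog_arm", "arguments": {"targets": [{"xyz": [-0.62,-0.33,0]},{"xyz": [-0.62,-0.33,0]},{"xyz": [-0.62,-0.33,0]},{"xyz": [-0.62,-0.33,0]},{"xyz": [-0.62,-0.33,0]},{"xyz": [-0.62,-0.33,0]},{"xyz": [-0.62,-0.33,0]},{"xyz": [-0.62,-0.33,0]},{"xyz": [-0.62,-0.33,0]},{"xyz": [-0.62,-0.33,0]}]}}

```text
invalid input
```

Emit:
{"name": "jog_arm", "arguments": {"targets": [{"xyz": [0,0,0],"spin": 0.9},{"xyz": [0,0,0],"spin": 0.9},{"xyz": [0,0,0],"spin": 0.9},{"xyz": [0,0,0],"spin": 0.9},{"xyz": [0,0,0],"spin": 0.9},{"xyz": [0,0,0],"spin": 0.9},{"xyz": [0,0,0]},{"xyz": [0,0,0]},{"xyz": [0,0,0]},{"xyz": [0,0,0]}]}}

```text
invalid input
```

Run:
```python
from h import *
from plant import bot
o=bot.get_obs(); c=bot.get_calibration("wrist")
cv2.imwrite("pics/w1.png",bot.capture("wrist"))
import pickle; pickle.dump(c,open("w1.pkl","wb"))
print(o["tool_pos"],o["tcp_rot"],o["contact_force"],o["moment"],c)
```

```text
[195.45736095 486.93787037 226.19751941] [-3.14043666e+00 -1.52701770e-04  2.75975414e+00] [-0.41141417  0.93991908 -0.0012559 ] [ 0.02918965 -0.04181208 -0.02280543] {'vfov': 63.45077063786691, 'cx': 321.4250388821093, 'cy': 239.1627996359389, 'k1': -0.045174941056891245, 'eye': array([118.2122966 , 518.42457861, 384.4922896 ]), 'rotation': array([2.83170635e+00, 2.09942964e-03, 1.18758188e+00])}
```

View pics/w1.png

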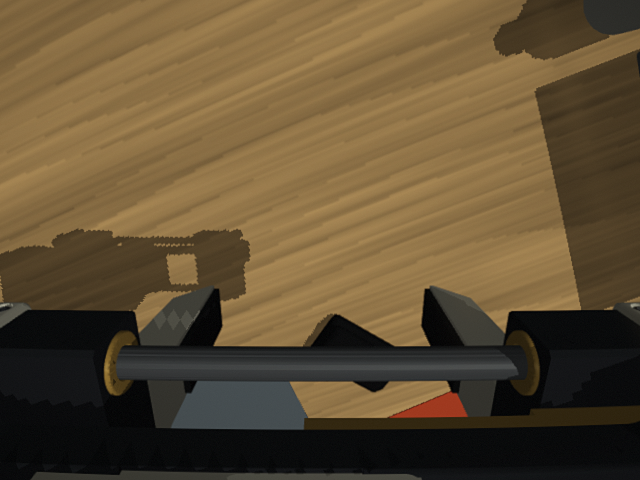

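The moves were refused, probably because every row needs a spin. This wrist picture is of the start pose, with the fingertips at (215,290) and (430,290). Retrying with full rows.

Emit:
{"name": "jog_arm", "arguments": {"targets": [{"xyz": [-0.62,-0.33,0],"spin": 0},{"xyz": [-0.62,-0.33,0],"spin": 0},{"xyz": [-0.62,-0.33,0],"spin": 0},{"xyz": [-0.62,-0.33,0],"spin": 0},{"xyz": [-0.62,-0.33,0],"spin": 0},{"xyz": [-0.62,-0.33,0],"spin": 0},{"xyz": [-0.62,-0.33,0],"spin": 0},{"xyz": [-0.62,-0.33,0],"spin": 0},{"xyz": [-0.62,-0.33,0],"spin": 0},{"xyz": [-0.62,-0.33,0],"spin": 0}]}}

```text
time: 1.45
tool_pos: [558.4, 55.8, 226.6]
tcp_rot: [3.141, -0.0, 2.76]
contact_force: [0.6, 0.7, 0.1]
grip_width: 91.8
finger_force: 0.0
```

Emit:
{"name": "jog_arm", "arguments": {"targets": [{"xyz": [0,0,0],"spin": 0.9},{"xyz": [0,0,0],"spin": 0.9},{"xyz": [0,0,0],"spin": 0.9},{"xyz": [0,0,0],"spin": 0.9},{"xyz": [0,0,0],"spin": 0.9},{"xyz": [0,0,0],"spin": 0.9},{"xyz": [0,0,0],"spin": 0},{"xyz": [0,0,0],"spin": 0},{"xyz": [0,0,0],"spin": 0},{"xyz": [0,0,0],"spin": 0}]}}

```text
time: 2.7
tool_pos: [557.5, 57.4, 226.7]
tcp_rot: [3.141, -0.0, 2.22]
contact_force: [0.1, 0.0, -1.3]
grip_width: 91.8
finger_force: 0.0
```

Run:
```python
from h import *
from plant import bot
o=bot.get_obs(); c=bot.get_calibration("wrist")
cv2.imwrite("pics/w2.png",bot.capture("wrist"))
import pickle; pickle.dump(c,open("w2.pkl","wb"))
print(o["tool_pos"],o["tcp_rot"],o["contact_force"],o["moment"],c)
```

```text
[557.52117177  57.42627819 226.71729391] [ 3.14148541e+00 -6.29993961e-05  2.22023377e+00] [ 0.14517242  0.032115   -1.28815109] [-0.05832766 -0.00182679 -0.00885898] {'vfov': 63.45077063786691, 'cx': 321.4250388821093, 'cy': 239.1627996359389, 'k1': -0.045174941056891245, 'eye': array([507.09643798, 124.01341335, 384.98058958]), 'rotation': array([2.83099300e+00, 1.14017396e-03, 6.48074187e-01])}
```

View pics/w2.png

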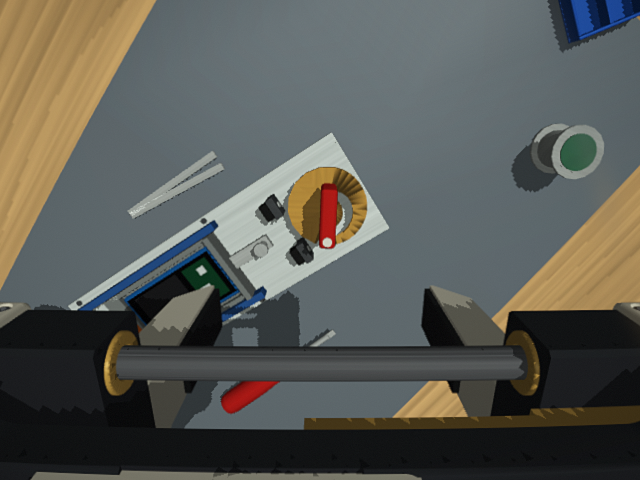

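The wrist view shows the disc about (327,207), with its rim running from 288 to 367 and from 167 to 247. The wing top runs from (329,184) to the white dot (327,242), the stud head is at (261,249), and the plate corners are (332,133) and (389,229).

Run:
```python
from h import *
import pickle; c=pickle.load(open("w2.pkl","rb"))
P=lambda u,v,z:p2w(c,u,v,z)[:2]
print("disc",P(327.5,207,24).round(1),"diam",np.linalg.norm(P(288,207,24)-P(367,207,24)),np.linalg.norm(P(327,167,24)-P(327,247,24)))
a,b=P(329,184.5,72),P(327.5,248.5,72)
print("wing",((a+b)/2).round(1),np.linalg.norm(a-b),np.arctan2(*(b-a)[::-1]))
k1,k2=P(332,133,6),P(389,229,6); d=k2-k1; y=np.arctan2(d[1],d[0])+np.pi/2
print("plate",np.linalg.norm(d),y,y+np.pi)
l=P(204,220,6)-k1; print("edge dir",np.arctan2(*-l[::-1]))
yaw=np.arctan2(*-l[::-1]); x=np.array([np.cos(yaw),np.sin(yaw)])
print("axis from plate",((k1+k2)/2-47.5*x).round(1),"stud",P(261,249,32).round(1))
```

```text
disc [561.9  60.5] diam 75.20911219552693 78.04201277618826
wing [560.4  62.3] 54.92539663772302 -0.9401623039436537
plate 111.32481813923985 1.2044231062097768 4.34601575979957
edge dir 1.2308210712746588
axis from plate [560.6  52.1] stud [534.8  -9.7]
```

Emit:
{"name": "jog_arm", "arguments": {"gripper": 60, "targets": [{"xyz": [0.02,0.054,0.38],"spin": 0.15},{"xyz": [0,0,0.38],"spin": 0},{"xyz": [0,0,0.38],"spin": 0},{"xyz": [0,0,0.38],"spin": 0},{"xyz": [0,0,0.38],"spin": 0},{"xyz": [0,0,0.38],"spin": 0},{"xyz": [0,0,0.03],"spin": 0},{"xyz": [0,0,0],"spin": 0},{"xyz": [0,0,0],"spin": 0},{"xyz": [0,0,0],"spin": 0}]}}

```text
time: 4.0
tool_pos: [560.6, 61.3, 43.0]
tcp_rot: [3.14, 0.001, 2.205]
contact_force: [0.2, 0.6, -0.0]
grip_width: 55.3
finger_force: 0.0
```

Emit:
{"name": "jog_arm", "arguments": {"gripper": 5, "targets": [{"xyz": [0,0,0],"spin": 0},{"xyz": [0,0,0],"spin": 0},{"xyz": [0,0,0],"spin": 0},{"xyz": [0,0,0],"spin": 0},{"xyz": [0,0,0],"spin": 0},{"xyz": [0,0,0],"spin": 0},{"xyz": [0,0,0],"spin": 0},{"xyz": [0,0,0],"spin": 0},{"xyz": [0,0,0],"spin": 0},{"xyz": [0,0,0],"spin": 0}]}}

```text
time: 5.25
tool_pos: [560.8, 61.8, 42.0]
tcp_rot: [3.14, 0.001, 2.205]
contact_force: [4.4, 3.8, -2.1]
grip_width: 13.7
finger_force: 30.0
```

Run:
```python
from plant import bot
o=bot.get_obs(); print({k:o[k] for k in("tool_pos","tcp_rot","contact_force","moment","grip_width","finger_force")})
```

```text
{'tool_pos': array([560.84973347,  61.84603123,  42.01580937]), 'tcp_rot': array([3.13964943e+00, 5.69367905e-04, 2.20489546e+00]), 'contact_force': array([ 4.41183478,  3.75824399, -2.08929734]), 'moment': array([ 0.42975506, -0.55727053,  0.0698175 ]), 'grip_width': 13.694477223065526, 'finger_force': 29.969514906406403}
```

Emit:
{"name": "jog_arm", "arguments": {"targets": [{"xyz": [0,0.008,0],"spin": 0.99},{"xyz": [0,0,0],"spin": 0.99},{"xyz": [0,0,0],"spin": 0.99},{"xyz": [0,0,0],"spin": 0.99},{"xyz": [0,0,0],"spin": 0.99},{"xyz": [0,0,0],"spin": 0.99},{"xyz": [0,0,0],"spin": 0.99},{"xyz": [0,0,0],"spin": 0.99},{"xyz": [0,0,0],"spin": 0.99},{"xyz": [0,0,0],"spin": 0.99}]}}

```text
time: 6.5
tool_pos: [562.7, 62.1, 42.0]
tcp_rot: [3.137, -0.002, 1.212]
contact_force: [9.3, 3.4, -6.7]
grip_width: 13.6
finger_force: 30.0
```

Run:
```python
from plant import bot
o=bot.get_obs(); print({k:o[k] for k in("tool_pos","tcp_rot","contact_force","moment","grip_width","finger_force")})
```

```text
{'tool_pos': array([562.68541293,  62.06954183,  42.033233  ]), 'tcp_rot': array([ 3.13739537e+00, -2.10006646e-03,  1.21175928e+00]), 'contact_force': array([ 9.27128189,  3.4117609 , -6.70399856]), 'moment': array([ 0.38193672, -1.01446802,  0.0603763 ]), 'grip_width': 13.57508100831424, 'finger_force': 30.001307129859924}
```

Emit:
{"name": "jog_arm", "arguments": {"gripper": 60, "targets": [{"xyz": [0,0,0],"spin": 0},{"xyz": [0,0,0],"spin": 0},{"xyz": [0,0,0],"spin": 0},{"xyz": [0,0,-0.45],"spin": 0},{"xyz": [0,0,-0.45],"spin": 0},{"xyz": [-0.61,0,0],"spin": 0},{"xyz": [-0.61,0,0],"spin": 0},{"xyz": [-0.61,0,0],"spin": 0},{"xyz": [-0.61,0,0],"spin": 0},{"xyz": [-0.61,0,0],"spin": 0}]}}

```text
time: 7.75
tool_pos: [474.6, -168.4, 114.1]
tcp_rot: [3.141, 0.0, 1.215]
contact_force: [1.3, -0.1, -0.2]
grip_width: 54.9
finger_force: 0.0
```

Run:
```python
from h import *
from plant import bot
import pickle
o=bot.get_obs(); c=bot.get_calibration("wrist")
cv2.imwrite("pics/w3.png",bot.capture("wrist")); pickle.dump(c,open("w3.pkl","wb"))
print(o["tool_pos"],o["tcp_rot"],o["contact_force"],o["moment"],bot.get_obs()["tool_pos"])
```

```text
[ 474.64913695 -168.40126299  114.0843769 ] [3.14141793e+00 2.43843257e-05 1.21524808e+00] [ 1.33388848 -0.13520412 -0.19767964] [-0.13451017  0.03536847  0.01162813] [ 473.18001481 -173.11849416  114.04426011]
```

View pics/w3.png

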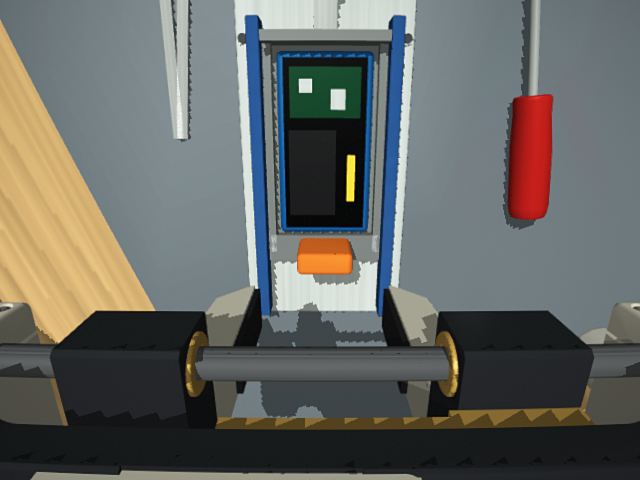

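The orange grip top sits around (325,247) in the picture, spanning u from 298 to 352.

Run:
```python
from h import *
from plant import bot
import pickle; c=pickle.load(open("w3.pkl","rb"))
a,b=p2w(c,298.5,247,54),p2w(c,351.5,247,54)
print(a,b,np.linalg.norm(a-b),(a+b)/2, p2w(c,325,239,54),p2w(c,325,258,54))
o=bot.get_obs(); ps=np.radians(0)+o["tcp_rot"][2]; d=((a+b)/2-o["tool_pos"])[:2]
print(o["tool_pos"],"dx",d@[np.cos(ps),np.sin(ps)],"dy",d@[np.sin(ps),-np.cos(ps)])
```

```text
[ 464.31761741 -155.73626352   54.        ] [ 493.86191113 -166.74738394   54.        ] 31.529511007667516 [ 479.08976427 -161.24182373   54.        ] [ 480.8227727  -156.55232706   54.        ] [ 476.6678655  -167.79136123   54.        ]
[ 473.18001481 -173.11849416  114.04426011] dx 13.194256490574436 dy 1.3755126090442216
```

Run:
```python
from h import *
from plant import bot
c=bot.get_calibration("wrist"); im=bot.capture("wrist"); o=bot.get_obs()
h=cv2.cvtColor(im,cv2.COLOR_BGR2HSV); m=(h[...,0]>5)&(h[...,0]<16)&(h[...,1]>180)&(h[...,2]>110); m[:180]=0;m[320:]=0; m[:,:250]=0; m[:,420:]=0
v,u=np.nonzero(m); print(u.min(),u.max(),v.min(),v.max())
for r in range(v.min(),v.max()+1,2): print(r,u[v==r].min(),u[v==r].max(),im[r,int(np.median(u[v==r]))])
a,b=p2w(c,u.min(),v.min()+4,54),p2w(c,u.max(),v.min()+4,54)
print(p2w(c,(u.min()+u.max())/2,v.min(),54),np.linalg.norm(a-b),o["tool_pos"])
```

```text
296 351 231 265
231 303 344 [ 31  88 188]
233 300 347 [ 28  90 189]
235 299 348 [ 30  92 191]
237 299 349 [ 29  92 191]
239 298 349 [ 30  94 194]
241 298 349 [ 30  93 194]
243 298 350 [ 30  94 195]
245 297 350 [ 33 103 214]
247 297 351 [ 47 143 248]
249 297 351 [ 48 148 249]
251 297 351 [ 49 147 249]
253 296 351 [ 46 143 248]
255 297 351 [ 45 140 247]
257 297 351 [ 46 140 246]
259 297 351 [ 45 138 245]
261 297 351 [ 46 138 245]
263 298 350 [ 45 136 244]
265 300 348 [ 32 101 214]
[ 480.2609191  -156.51342445   54.        ] 32.385950854565735 [ 474.06511879 -170.71289463  114.01940414]
```

Run:
```python
from h import *
from plant import bot
c=bot.get_calibration("wrist"); o=bot.get_obs()
g=p2w(c,324,255.5,54); print(g,np.linalg.norm(p2w(c,296.5,255,54)-p2w(c,351.5,255,54)),np.linalg.norm(p2w(c,324,246,54)-p2w(c,324,265.5,54)))
ps=o["tcp_rot"][2]; d=(g-o["tool_pos"])[:2]
print(o["tool_pos"],ps,"dx",d@[np.cos(ps),np.sin(ps)],"dy",d@[np.sin(ps),-np.cos(ps)])
```

```text
[ 476.09568873 -168.47036476   54.        ] 32.93669835083247 12.45350424729774
[ 474.06511879 -170.71289463  114.01940414] 1.2105802474848535 dx 2.814333920684243 dy 1.1098103702296271
```

Emit:
{"name": "jog_arm", "arguments": {"gripper": 60, "targets": [{"xyz": [0.03,0.014,0],"spin": 0},{"xyz": [0,0,0.35],"spin": 0},{"xyz": [0,0,0.35],"spin": 0},{"xyz": [0,0,0.2],"spin": 0},{"xyz": [0,0,0.13],"spin": 0},{"xyz": [0,0,0],"spin": 0},{"xyz": [0,0,0],"spin": 0},{"xyz": [0,0,0],"spin": 0},{"xyz": [0,0,0],"spin": 0},{"xyz": [0,0,0],"spin": 0}]}}

```text
time: 9.1
tool_pos: [477.5, -165.2, 31.7]
tcp_rot: [3.141, -0.0, 1.215]
contact_force: [-0.2, -0.7, -0.5]
grip_width: 55.0
finger_force: 0.0
```

Emit:
{"name": "jog_arm", "arguments": {"gripper": 20, "targets": [{"xyz": [0,0,0],"spin": 0},{"xyz": [0,0,0],"spin": 0},{"xyz": [0,0,0],"spin": 0},{"xyz": [0,0,0],"spin": 0},{"xyz": [0,0,0],"spin": 0},{"xyz": [0,0,0],"spin": 0},{"xyz": [0,0,0],"spin": 0},{"xyz": [0,0,0],"spin": 0},{"xyz": [0,0,0],"spin": 0},{"xyz": [0,0,0],"spin": 0}]}}

```text
time: 10.35
tool_pos: [477.4, -165.2, 31.5]
tcp_rot: [3.141, -0.0, 1.215]
contact_force: [-0.3, -0.7, 0.2]
grip_width: 33.7
finger_force: 30.0
```

Run:
```python
from plant import bot
o=bot.get_obs(); print({k:o[k] for k in("tool_pos","tcp_rot","contact_force","moment","grip_width","finger_force")})
```

```text
{'tool_pos': array([ 477.38137374, -165.19165919,   31.51740678]), 'tcp_rot': array([ 3.14148180e+00, -4.70428617e-05,  1.21474932e+00]), 'contact_force': array([-0.29314225, -0.72910929,  0.15837509]), 'moment': array([-0.14754348,  0.07760539, -0.00919606]), 'grip_width': 33.65547249941224, 'finger_force': 29.99917209148407}
```

Emit:
{"name": "jog_arm", "arguments": {"targets": [{"xyz": [0.075,0,0],"spin": 0},{"xyz": [0.075,0,0],"spin": 0},{"xyz": [0.075,0,0],"spin": 0},{"xyz": [0.075,0,0],"spin": 0},{"xyz": [0.075,0,0],"spin": 0},{"xyz": [0.075,0,0],"spin": 0},{"xyz": [0.075,0,0],"spin": 0},{"xyz": [0,0,0],"spin": 0},{"xyz": [0,0,0],"spin": 0},{"xyz": [0,0,0],"spin": 0}]}}

```text
time: 11.6
tool_pos: [491.9, -125.8, 31.5]
tcp_rot: [-3.142, -0.0, 1.215]
contact_force: [-0.5, -0.1, 0.3]
grip_width: 33.8
finger_force: 30.0
```

Emit:
{"name": "jog_arm", "arguments": {"targets": [{"xyz": [0.01,0,0],"spin": 0},{"xyz": [0,0,0],"spin": 0},{"xyz": [0.01,0,0],"spin": 0},{"xyz": [0,0,0],"spin": 0},{"xyz": [0.01,0,0],"spin": 0},{"xyz": [0,0,0],"spin": 0},{"xyz": [0,0,0],"spin": 0},{"xyz": [0,0,0],"spin": 0},{"xyz": [0,0,0],"spin": 0},{"xyz": [0,0,0],"spin": 0}]}}

```text
time: 12.85
tool_pos: [492.8, -123.4, 31.5]
tcp_rot: [-3.142, -0.0, 1.215]
contact_force: [0.7, 1.1, -0.3]
grip_width: 33.4
finger_force: 30.0
```

Run:
```python
from h import *
from plant import bot
import pickle
o=bot.get_obs(); print({k:o[k] for k in("tool_pos","tcp_rot","contact_force","moment","grip_width","finger_force")})
c=bot.get_calibration("wrist"); pickle.dump(c,open("w4.pkl","wb")); im=bot.capture("wrist"); cv2.imwrite("pics/w4.png",im)
ca=im[0:150,220:420]; cv2.imwrite("pics/w4c.png",cv2.resize(ca,None,fx=4,fy=4,interpolation=cv2.INTER_CUBIC))
s=bot.capture("scene"); cv2.imwrite("pics/s4.png",s)
```

```text
{'tool_pos': array([ 492.8422107 , -123.44094455,   31.4981602 ]), 'tcp_rot': array([-3.14156650e+00, -1.85865833e-04,  1.21482868e+00]), 'contact_force': array([ 0.74042656,  1.13514904, -0.25285479]), 'moment': array([-0.06001239,  0.02042259, -0.0205792 ]), 'grip_width': 33.397886846674794, 'finger_force': 29.999777376651764}
```

View pics/w4c.png

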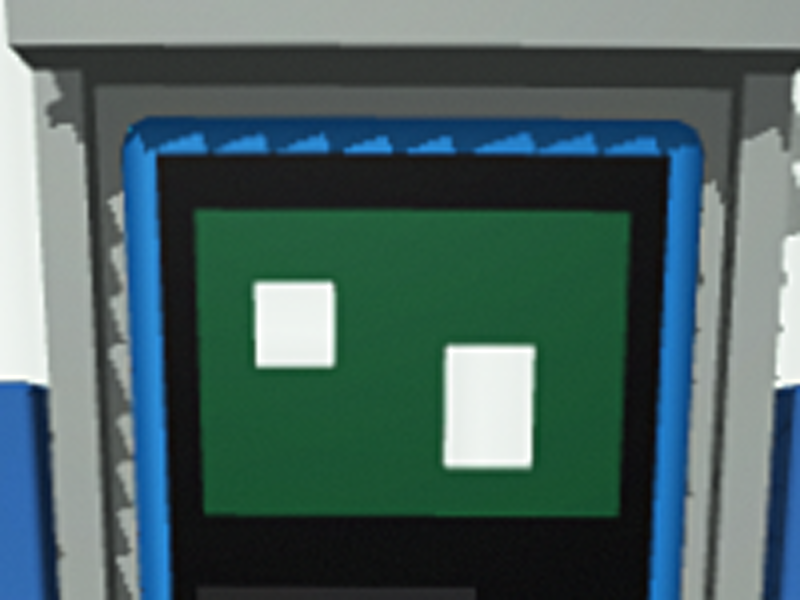

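The crop shows only the tray's phone, not the stud. There is no contact force yet, so I continue gently until the inner wall is felt.

Emit:
{"name": "jog_arm", "arguments": {"targets": [{"xyz": [0.012,0,0],"spin": 0},{"xyz": [0,0,0],"spin": 0},{"xyz": [0.012,0,0],"spin": 0},{"xyz": [0,0,0],"spin": 0},{"xyz": [0.01,0,0],"spin": 0},{"xyz": [0,0,0],"spin": 0},{"xyz": [0,0,0],"spin": 0},{"xyz": [0,0,0],"spin": 0},{"xyz": [0,0,0],"spin": 0},{"xyz": [0,0,0],"spin": 0}]}}

```text
time: 14.2
tool_pos: [493.8, -120.9, 31.5]
tcp_rot: [3.142, -0.0, 1.215]
contact_force: [0.2, 0.5, -0.7]
grip_width: 33.2
finger_force: 30.0
```

Emit:
{"name": "jog_arm", "arguments": {"targets": [{"xyz": [0.012,0,0],"spin": 0},{"xyz": [0,0,0],"spin": 0},{"xyz": [0,0,0],"spin": 0},{"xyz": [0,0,0],"spin": 0},{"xyz": [0,0,0],"spin": 0},{"xyz": [0,0,0],"spin": 0},{"xyz": [0,0,0],"spin": 0},{"xyz": [0,0,0],"spin": 0},{"xyz": [0,0,0],"spin": 0},{"xyz": [0,0,0],"spin": 0}]}}

```text
time: 15.45
tool_pos: [494.1, -120.0, 31.5]
tcp_rot: [-3.142, -0.0, 1.215]
contact_force: [0.6, -0.4, -0.6]
grip_width: 33.6
finger_force: 30.0
```

Emit:
{"name": "jog_arm", "arguments": {"targets": [{"xyz": [0.012,0,0],"spin": 0},{"xyz": [0,0,0],"spin": 0},{"xyz": [0,0,0],"spin": 0},{"xyz": [0,0,0],"spin": 0},{"xyz": [0,0,0],"spin": 0},{"xyz": [0,0,0],"spin": 0},{"xyz": [0,0,0],"spin": 0},{"xyz": [0,0,0],"spin": 0},{"xyz": [0,0,0],"spin": 0},{"xyz": [0,0,0],"spin": 0}]}}

```text
time: 16.7
tool_pos: [494.5, -119.2, 31.5]
tcp_rot: [3.142, -0.0, 1.215]
contact_force: [0.1, 0.9, -1.5]
grip_width: 34.0
finger_force: 30.0
```

Emit:
{"name": "jog_arm", "arguments": {"targets": [{"xyz": [0.012,0,0],"spin": 0},{"xyz": [0,0,0],"spin": 0},{"xyz": [0,0,0],"spin": 0},{"xyz": [0,0,0],"spin": 0},{"xyz": [0,0,0],"spin": 0},{"xyz": [0,0,0],"spin": 0},{"xyz": [0,0,0],"spin": 0},{"xyz": [0,0,0],"spin": 0},{"xyz": [0,0,0],"spin": 0},{"xyz": [0,0,0],"spin": 0}]}}

```text
time: 17.95
tool_pos: [494.8, -118.3, 31.5]
tcp_rot: [-3.142, -0.0, 1.215]
contact_force: [0.8, -0.3, -1.7]
grip_width: 34.0
finger_force: 30.0
```

Emit:
{"name": "jog_arm", "arguments": {"targets": [{"xyz": [0.01,0,0],"spin": 0},{"xyz": [0,0,0],"spin": 0},{"xyz": [0.01,0,0],"spin": 0},{"xyz": [0,0,0],"spin": 0},{"xyz": [0,0,0],"spin": 0},{"xyz": [0,0,0],"spin": 0},{"xyz": [0,0,0],"spin": 0},{"xyz": [0,0,0],"spin": 0},{"xyz": [0,0,0],"spin": 0},{"xyz": [0,0,0],"spin": 0}]}}

```text
time: 19.2
tool_pos: [495.1, -117.8, 31.6]
tcp_rot: [3.141, 0.001, 1.215]
contact_force: [-3.0, -6.8, -0.7]
grip_width: 33.5
finger_force: 30.0
```

Emit:
{"name": "jog_arm", "arguments": {"gripper": 60, "targets": [{"xyz": [0,0,0],"spin": 0},{"xyz": [0,0,0],"spin": 0},{"xyz": [0,0,0],"spin": 0},{"xyz": [0,0,-0.5],"spin": 0},{"xyz": [0,0,-0.5],"spin": 0},{"xyz": [0.6,0,0],"spin": 0},{"xyz": [0.6,0,0],"spin": 0},{"xyz": [0.6,0,0],"spin": 0},{"xyz": [0.6,0.015,0],"spin": 0},{"xyz": [0,0,0],"spin": 0}]}}

```text
time: 20.45
tool_pos: [564.0, 65.8, 111.4]
tcp_rot: [3.141, -0.001, 1.219]
contact_force: [0.1, -1.1, -1.1]
grip_width: 55.1
finger_force: 0.0
```

Emit:
{"name": "jog_arm", "arguments": {"targets": [{"xyz": [0,0,0],"spin": 0},{"xyz": [0,0,0.3],"spin": 0},{"xyz": [0,0,0.3],"spin": 0},{"xyz": [0,0,0.26],"spin": 0},{"xyz": [0,0,0],"spin": 0},{"xyz": [0,0,0],"spin": 0},{"xyz": [0,0,0],"spin": 0},{"xyz": [0,0,0],"spin": 0},{"xyz": [0,0,0],"spin": 0},{"xyz": [0,0,0],"spin": 0}]}}

```text
time: 21.7
tool_pos: [563.4, 62.8, 42.8]
tcp_rot: [3.141, -0.0, 1.215]
contact_force: [0.4, -0.7, -0.8]
grip_width: 54.7
finger_force: 0.0
```

```bash
cat > st.py <<'E'
from plant import bot
import numpy as np
np.set_printoptions(precision=3,suppress=True)
o=bot.get_obs(); p=o["tcp_rot"][2]; M=np.array([[np.cos(p),np.sin(p)],[np.sin(p),-np.cos(p)]])
print({k:np.array(o[k]) for k in("time","tool_pos","tcp_rot","contact_force","moment","grip_width")},"tool-axes f",M@o["contact_force"][:2],"tau6",o["tau"][5])
E
python3 st.py
```

```text
{'time': array(21.7), 'tool_pos': array([563.43 ,  62.825,  42.837]), 'tcp_rot': array([ 3.141, -0.   ,  1.215]), 'contact_force': array([ 0.428, -0.686, -0.809]), 'moment': array([-0.119,  0.085,  0.011]), 'grip_width': array(54.719)} tool-axes f [-0.494  0.64 ] tau6 -0.0002256560037494637
```

Emit:
{"name": "jog_arm", "arguments": {"gripper": 5, "targets": [{"xyz": [0,0,0],"spin": 0},{"xyz": [0,0,0],"spin": 0},{"xyz": [0,0,0],"spin": 0},{"xyz": [0,0,0],"spin": 0},{"xyz": [0,0,0],"spin": 0},{"xyz": [0,0,0],"spin": 0},{"xyz": [0,0,0],"spin": 0},{"xyz": [0,0,0],"spin": 0},{"xyz": [0,0,0],"spin": 0.0},{"xyz": [0,0,0],"spin": 0.0}]}}

```text
time: 22.95
tool_pos: [563.1, 62.9, 42.7]
tcp_rot: [-3.141, 0.0, 1.215]
contact_force: [-3.1, 1.4, 3.3]
grip_width: 13.7
finger_force: 30.0
```

```bash
python3 st.py
```

```text
{'time': array(22.95), 'tool_pos': array([563.066,  62.895,  42.693]), 'tcp_rot': array([-3.141,  0.   ,  1.215]), 'contact_force': array([-3.105,  1.378,  3.323]), 'moment': array([0.165, 0.625, 0.049]), 'grip_width': array(13.73)} tool-axes f [ 0.21 -3.39] tau6 -0.028496673912741244
```

Emit:
{"name": "jog_arm", "arguments": {"targets": [{"xyz": [0,0,0],"spin": 0.4},{"xyz": [0,0,0],"spin": 0.5},{"xyz": [0,0,0],"spin": 0.5},{"xyz": [0,0,0],"spin": 0.5},{"xyz": [0,0,0],"spin": 0.5},{"xyz": [0,0,0],"spin": 0.5},{"xyz": [0,0,0],"spin": 0.5},{"xyz": [0,0,0],"spin": 0.5},{"xyz": [0,0,0],"spin": 0.5},{"xyz": [0,0,0],"spin": 0.5}]}}

```text
time: 24.2
tool_pos: [564.2, 62.1, 42.7]
tcp_rot: [3.14, -0.001, 0.723]
contact_force: [-0.2, -1.4, -0.4]
grip_width: 14.0
finger_force: 30.0
```

```bash
python3 st.py
```

```text
{'time': array(24.2), 'tool_pos': array([564.164,  62.135,  42.691]), 'tcp_rot': array([ 3.14 , -0.001,  0.723]), 'contact_force': array([-0.193, -1.386, -0.416]), 'moment': array([-0.314,  0.18 ,  0.088]), 'grip_width': array(14.035)} tool-axes f [-1.062  0.911] tau6 -0.41755707934498787
```

Emit:
{"name": "jog_arm", "arguments": {"targets": [{"xyz": [0,0,0],"spin": 0.25},{"xyz": [0,0,0],"spin": 0.25},{"xyz": [0,0,0],"spin": 0.25},{"xyz": [0,0,0],"spin": 0.25},{"xyz": [0,0,0],"spin": 0.25},{"xyz": [0,0,0],"spin": 0.25},{"xyz": [0,0,0],"spin": 0.25},{"xyz": [0,0,0],"spin": 0.25},{"xyz": [0,0,0],"spin": 0.25},{"xyz": [0,0,0],"spin": 0.25}]}}

```text
time: 25.45
tool_pos: [564.5, 61.6, 42.7]
tcp_rot: [3.139, -0.001, 0.474]
contact_force: [4.7, -7.2, -4.1]
grip_width: 13.9
finger_force: 30.0
```

```bash
python3 st.py
```

```text
{'time': array(25.45), 'tool_pos': array([564.535,  61.597,  42.709]), 'tcp_rot': array([ 3.139, -0.001,  0.474]), 'contact_force': array([ 4.663, -7.182, -4.144]), 'moment': array([-1.076, -0.306,  0.169]), 'grip_width': array(13.928)} tool-axes f [0.872 8.518] tau6 -0.13276746030896902
```

Emit:
{"name": "jog_arm", "arguments": {"targets": [{"xyz": [0,0,0],"spin": 0.15},{"xyz": [0,0,0],"spin": 0.15},{"xyz": [0,0,0],"spin": 0.15},{"xyz": [0,0,0],"spin": 0.15},{"xyz": [0,0,0],"spin": 0.15},{"xyz": [0,0,0],"spin": 0.15},{"xyz": [0,0,0],"spin": 0.15},{"xyz": [0,0,0],"spin": 0.15},{"xyz": [0,0,0],"spin": 0.15},{"xyz": [0,0,0],"spin": 0.15}]}}

```text
time: 26.7
tool_pos: [564.7, 61.2, 42.7]
tcp_rot: [3.139, -0.002, 0.324]
contact_force: [4.4, -8.2, -3.9]
grip_width: 14.0
finger_force: 30.0
```

```bash
python3 st.py
```

```text
{'time': array(26.7), 'tool_pos': array([564.71 ,  61.223,  42.723]), 'tcp_rot': array([ 3.139, -0.002,  0.324]), 'contact_force': array([ 4.407, -8.193, -3.942]), 'moment': array([-1.345, -0.414,  0.134]), 'grip_width': array(14.033)} tool-axes f [1.568 9.17 ] tau6 -0.020759071921929717
```

Emit:
{"name": "jog_arm", "arguments": {"targets": [{"xyz": [0,0.008,0],"spin": 0.15},{"xyz": [0,0,0],"spin": 0.15},{"xyz": [0,0,0],"spin": 0.15},{"xyz": [0,0,0],"spin": 0.15},{"xyz": [0,0,0],"spin": 0.15},{"xyz": [0,0,0],"spin": 0.15},{"xyz": [0,0,0],"spin": 0.15},{"xyz": [0,0,0],"spin": 0.15},{"xyz": [0,0,0],"spin": 0.15},{"xyz": [0,0,0],"spin": 0.15}]}}

```text
time: 27.95
tool_pos: [564.8, 60.8, 42.7]
tcp_rot: [3.139, -0.002, 0.174]
contact_force: [4.2, -7.3, -3.4]
grip_width: 13.6
finger_force: 30.0
```

Run:
```python
from plant import bot
import numpy as np
for i in range(4):
    o=bot.get_obs(); print(o["time"],o["tcp_rot"][2].round(3),o["moment"].round(3),o["contact_force"].round(1),o["tau"][5].round(3)); bot.capture("top")
```

```text
27.95 0.174 [-1.165 -0.302  0.152] [ 4.2 -7.3 -3.4] -0.025
28.0 0.173 [-1.166 -0.296  0.075] [ 2.9 -7.5 -4.1] 0.089
28.05 0.174 [-1.166 -0.261  0.1  ] [ 3.9 -7.5 -3. ] 0.184
28.1 0.174 [-1.187 -0.253  0.026] [ 4.2 -7.7 -3.4] 0.095
```

Emit:
{"name": "jog_arm", "arguments": {"targets": [{"xyz": [0,0.008,0],"spin": 0.12},{"xyz": [0,0,0],"spin": 0.12},{"xyz": [0,0,0],"spin": 0.12},{"xyz": [0,0,0],"spin": 0.12},{"xyz": [0,0,0],"spin": 0.12},{"xyz": [0,0,0],"spin": 0.12},{"xyz": [0,0,0],"spin": 0.12},{"xyz": [0,0,0],"spin": 0.12},{"xyz": [0,0,0],"spin": 0.12},{"xyz": [0,0,0],"spin": 0.12}]}}

```text
time: 29.4
tool_pos: [564.8, 60.5, 42.7]
tcp_rot: [3.14, -0.002, 0.054]
contact_force: [4.5, -5.7, -3.8]
grip_width: 13.8
finger_force: 30.0
```

```bash
python3 st.py
```

```text
{'time': array(29.4), 'tool_pos': array([564.843,  60.457,  42.739]), 'tcp_rot': array([ 3.14 , -0.002,  0.054]), 'contact_force': array([ 4.538, -5.711, -3.795]), 'moment': array([-0.993, -0.251,  0.164]), 'grip_width': array(13.791)} tool-axes f [4.222 5.949] tau6 0.003524427011143416
```

Emit:
{"name": "jog_arm", "arguments": {"targets": [{"xyz": [0,0.005,0],"spin": 0.12},{"xyz": [0,0,0],"spin": 0.12},{"xyz": [0,0,0],"spin": 0.12},{"xyz": [0,0,0],"spin": 0.12},{"xyz": [0,0,0],"spin": 0.12},{"xyz": [0,0,0],"spin": 0.12},{"xyz": [0,0,0],"spin": 0.12},{"xyz": [0,0,0],"spin": 0.12},{"xyz": [0,0,0],"spin": 0.12},{"xyz": [0,0,0],"spin": 0.12}]}}

```text
time: 30.65
tool_pos: [564.8, 60.1, 42.7]
tcp_rot: [3.141, -0.002, -0.066]
contact_force: [2.9, -6.0, -2.7]
grip_width: 13.6
finger_force: 30.0
```

```bash
python3 st.py
```

```text
{'time': array(30.65), 'tool_pos': array([564.833,  60.123,  42.747]), 'tcp_rot': array([ 3.141, -0.002, -0.066]), 'contact_force': array([ 2.9  , -6.025, -2.678]), 'moment': array([-0.933, -0.32 ,  0.211]), 'grip_width': array(13.63)} tool-axes f [3.289 5.821] tau6 0.0032445070246467367
```

Emit:
{"name": "jog_arm", "arguments": {"targets": [{"xyz": [0,0.005,0],"spin": 0.1},{"xyz": [0,0,0],"spin": 0.1},{"xyz": [0,0,0],"spin": 0.1},{"xyz": [0,0,0],"spin": 0.1},{"xyz": [0,0,0],"spin": 0.1},{"xyz": [0,0,0],"spin": 0.1},{"xyz": [0,0,0],"spin": 0.1},{"xyz": [0,0,0],"spin": 0.1},{"xyz": [0,0,0],"spin": 0.1},{"xyz": [0,0,0],"spin": 0.1}]}}

```text
time: 31.9
tool_pos: [564.8, 59.8, 42.7]
tcp_rot: [3.141, -0.002, -0.166]
contact_force: [3.3, -5.5, -3.5]
grip_width: 14.1
finger_force: 30.0
```

```bash
python3 st.py
```

```text
{'time': array(31.9), 'tool_pos': array([564.791,  59.826,  42.722]), 'tcp_rot': array([ 3.141, -0.002, -0.166]), 'contact_force': array([ 3.309, -5.54 , -3.528]), 'moment': array([-0.836, -0.258,  0.113]), 'grip_width': array(14.134)} tool-axes f [4.177 4.918] tau6 0.018134137499146163
```

Emit:
{"name": "jog_arm", "arguments": {"targets": [{"xyz": [0,0.005,0],"spin": 0.1},{"xyz": [0,0,0],"spin": 0.1},{"xyz": [0,0,0],"spin": 0.1},{"xyz": [0,0,0],"spin": 0.1},{"xyz": [0,0,0],"spin": 0.1},{"xyz": [0,0,0],"spin": 0.1},{"xyz": [0,0,0],"spin": 0.1},{"xyz": [0,0,0],"spin": 0.1},{"xyz": [0,0,0],"spin": 0.1},{"xyz": [0,0,0],"spin": 0.1}]}}

```text
time: 33.15
tool_pos: [564.7, 59.6, 42.7]
tcp_rot: [3.141, -0.002, -0.266]
contact_force: [3.0, -5.8, -2.7]
grip_width: 13.9
finger_force: 30.0
```

```bash
python3 st.py
```

```text
{'time': array(33.15), 'tool_pos': array([564.715,  59.573,  42.721]), 'tcp_rot': array([ 3.141, -0.002, -0.266]), 'contact_force': array([ 2.964, -5.781, -2.72 ]), 'moment': array([-0.823, -0.285,  0.065]), 'grip_width': array(13.862)} tool-axes f [4.378 4.8  ] tau6 0.018316597561351955
```

Emit:
{"name": "jog_arm", "arguments": {"targets": [{"xyz": [0,0.005,0],"spin": 0.1},{"xyz": [0,0,0],"spin": 0.1},{"xyz": [0,0,0],"spin": 0.1},{"xyz": [0,0,0],"spin": 0.1},{"xyz": [0,0,0],"spin": 0.1},{"xyz": [0,0,0],"spin": 0.1},{"xyz": [0,0,0],"spin": 0.1},{"xyz": [0,0,0],"spin": 0.1},{"xyz": [0,0,0],"spin": 0.1},{"xyz": [0,0,0],"spin": 0.1}]}}

```text
time: 34.4
tool_pos: [564.6, 59.3, 42.7]
tcp_rot: [-3.142, -0.002, -0.366]
contact_force: [3.8, -4.4, -4.2]
grip_width: 14.2
finger_force: 30.0
```

```bash
python3 st.py
```

```text
{'time': array(34.4), 'tool_pos': array([564.641,  59.29 ,  42.732]), 'tcp_rot': array([-3.142, -0.002, -0.366]), 'contact_force': array([ 3.764, -4.408, -4.177]), 'moment': array([-0.738, -0.3  ,  0.083]), 'grip_width': array(14.221)} tool-axes f [5.092 2.77 ] tau6 0.012495037517510355
```

Run:
```python
from h import *
from plant import bot
s=bot.capture("scene"); c=bot.get_calibration("scene"); u,v=w2p(c,[535,0,25]).astype(int); print(u,v)
cv2.imwrite("pics/s5.png",cv2.resize(s[v-50:v+50,u-70:u+60],None,fx=6,fy=6,interpolation=cv2.INTER_CUBIC))
```

```text
305 245
```

View pics/s5.png

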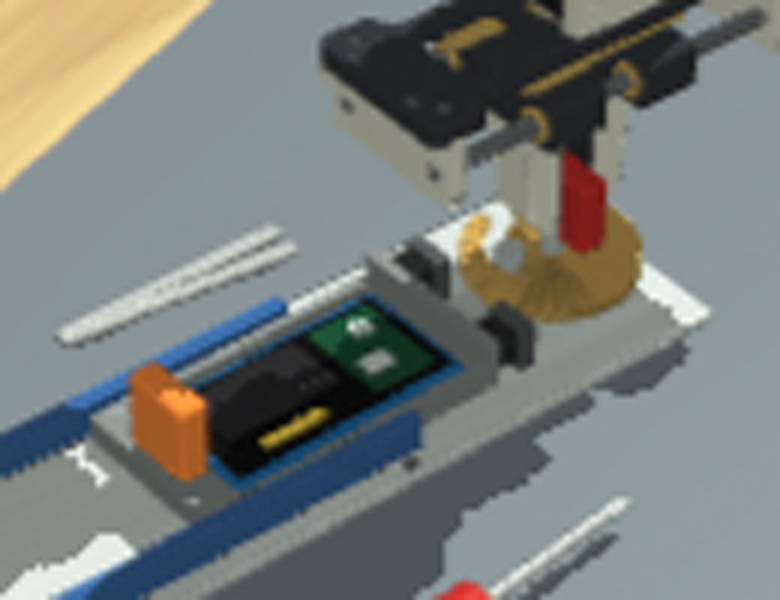

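The scene crop shows the stud captured in the slot at (512,255). The wing has turned about 90°, and the tray front is almost at the pads at (420,265) and (505,330). I carry on in small steps.

Emit:
{"name": "jog_arm", "arguments": {"targets": [{"xyz": [0,0.003,0],"spin": 0.1},{"xyz": [0,0,0],"spin": 0.1},{"xyz": [0,0,0],"spin": 0.1},{"xyz": [0,0,0],"spin": 0.1},{"xyz": [0,0,0],"spin": 0.1},{"xyz": [0,0,0],"spin": 0.1},{"xyz": [0,0,0],"spin": 0.1},{"xyz": [0,0,0],"spin": 0.1},{"xyz": [0,0,0],"spin": 0.1},{"xyz": [0,0,0],"spin": 0.1}]}}

```text
time: 35.7
tool_pos: [564.5, 59.0, 42.7]
tcp_rot: [-3.141, -0.002, -0.466]
contact_force: [4.4, -4.1, -3.3]
grip_width: 13.8
finger_force: 30.0
```

```bash
python3 st.py
```

```text
{'time': array(35.7), 'tool_pos': array([564.505,  59.015,  42.717]), 'tcp_rot': array([-3.141, -0.002, -0.466]), 'contact_force': array([ 4.425, -4.072, -3.288]), 'moment': array([-0.791, -0.295,  0.077]), 'grip_width': array(13.799)} tool-axes f [5.782 1.651] tau6 0.012893171806354076
```

Emit:
{"name": "jog_arm", "arguments": {"targets": [{"xyz": [0,0,0],"spin": 0.1},{"xyz": [0,0,0],"spin": 0.1},{"xyz": [0,0,0],"spin": 0.1},{"xyz": [0,0,0],"spin": 0.1},{"xyz": [0,0,0],"spin": 0.1},{"xyz": [0,0,0],"spin": 0.1},{"xyz": [0,0,0],"spin": 0.1},{"xyz": [0,0,0],"spin": 0.1},{"xyz": [0,0,0],"spin": 0.1},{"xyz": [0,0,0],"spin": 0.1}]}}

```text
time: 36.95
tool_pos: [564.4, 58.8, 42.7]
tcp_rot: [-3.142, -0.002, -0.566]
contact_force: [3.4, -6.5, -3.4]
grip_width: 14.1
finger_force: 30.0
```

```bash
python3 st.py
```

```text
{'time': array(36.95), 'tool_pos': array([564.384,  58.784,  42.734]), 'tcp_rot': array([-3.142, -0.002, -0.566]), 'contact_force': array([ 3.423, -6.504, -3.356]), 'moment': array([-0.824, -0.228,  0.088]), 'grip_width': array(14.131)} tool-axes f [6.376 3.657] tau6 0.012493641406763345
```

Emit:
{"name": "jog_arm", "arguments": {"targets": [{"xyz": [0,0.002,0],"spin": 0.1},{"xyz": [0,0,0],"spin": 0.1},{"xyz": [0,0,0],"spin": 0.1},{"xyz": [0,0,0],"spin": 0.1},{"xyz": [0,0,0],"spin": 0.1},{"xyz": [0,0,0],"spin": 0.1},{"xyz": [0,0,0],"spin": 0.1},{"xyz": [0,0,0],"spin": 0.1},{"xyz": [0,0,0],"spin": 0.1},{"xyz": [0,0,0],"spin": 0.1}]}}

```text
time: 38.2
tool_pos: [564.2, 58.6, 42.7]
tcp_rot: [-3.142, -0.002, -0.666]
contact_force: [2.8, -5.4, -2.8]
grip_width: 14.3
finger_force: 30.0
```

```bash
python3 st.py
```

```text
{'time': array(38.2), 'tool_pos': array([564.22 ,  58.567,  42.726]), 'tcp_rot': array([-3.142, -0.002, -0.666]), 'contact_force': array([ 2.813, -5.412, -2.794]), 'moment': array([-0.997, -0.182,  0.165]), 'grip_width': array(14.343)} tool-axes f [5.555 2.519] tau6 0.015199423651210964
```

Emit:
{"name": "jog_arm", "arguments": {"targets": [{"xyz": [0,0,0],"spin": 0.1},{"xyz": [0,0,0],"spin": 0.1},{"xyz": [0,0,0],"spin": 0.1},{"xyz": [0,0,0],"spin": 0.1},{"xyz": [0,0,0],"spin": 0.1},{"xyz": [0,0,0],"spin": 0.1},{"xyz": [0,0,0],"spin": 0.1},{"xyz": [0,0,0],"spin": 0.1},{"xyz": [0,0,0],"spin": 0.1},{"xyz": [0,0,0],"spin": 0.1}]}}

```text
time: 39.45
tool_pos: [564.1, 58.4, 42.7]
tcp_rot: [3.141, -0.002, -0.766]
contact_force: [2.1, -7.8, -2.1]
grip_width: 13.6
finger_force: 30.0
```

```bash
python3 st.py
```

```text
{'time': array(39.45), 'tool_pos': array([564.059,  58.371,  42.727]), 'tcp_rot': array([ 3.141, -0.002, -0.766]), 'contact_force': array([ 2.055, -7.772, -2.093]), 'moment': array([-1.026, -0.069,  0.135]), 'grip_width': array(13.649)} tool-axes f [6.868 4.179] tau6 0.029013744788244367
```

Emit:
{"name": "jog_arm", "arguments": {"targets": [{"xyz": [0,0,0],"spin": 0.08},{"xyz": [0,0,0],"spin": 0.08},{"xyz": [0,0,0],"spin": 0.08},{"xyz": [0,0,0],"spin": 0.08},{"xyz": [0,0,0],"spin": 0.08},{"xyz": [0,0,0],"spin": 0.08},{"xyz": [0,0,0],"spin": 0.08},{"xyz": [0,0,0],"spin": 0.08},{"xyz": [0,0,0],"spin": 0.08},{"xyz": [0,0,0],"spin": 0.08}]}}

```text
time: 40.7
tool_pos: [563.9, 58.2, 42.7]
tcp_rot: [3.141, -0.002, -0.845]
contact_force: [1.8, -8.2, -1.8]
grip_width: 13.9
finger_force: 30.0
```

```bash
python3 st.py
```

```text
{'time': array(40.7), 'tool_pos': array([563.863,  58.211,  42.717]), 'tcp_rot': array([ 3.141, -0.002, -0.845]), 'contact_force': array([ 1.788, -8.204, -1.841]), 'moment': array([-1.138,  0.017,  0.164]), 'grip_width': array(13.902)} tool-axes f [7.325 4.104] tau6 0.08711513830348849
```

Emit:
{"name": "jog_arm", "arguments": {"targets": [{"xyz": [0,0,0],"spin": 0.06},{"xyz": [0,0,0],"spin": 0.06},{"xyz": [0,0,0],"spin": 0.06},{"xyz": [0,0,0],"spin": 0.06},{"xyz": [0,0,0],"spin": 0.06},{"xyz": [0,0,0],"spin": 0.06},{"xyz": [0,0,0],"spin": 0.06},{"xyz": [0,0,0],"spin": 0.06},{"xyz": [0,0,0],"spin": 0.06},{"xyz": [0,0,0],"spin": 0.06}]}}

```text
time: 41.95
tool_pos: [563.8, 58.1, 42.7]
tcp_rot: [3.141, -0.002, -0.905]
contact_force: [0.6, -9.4, -1.3]
grip_width: 14.4
finger_force: 30.0
```

```bash
python3 st.py
```

```text
{'time': array(41.95), 'tool_pos': array([563.766,  58.11 ,  42.714]), 'tcp_rot': array([ 3.141, -0.002, -0.905]), 'contact_force': array([ 0.622, -9.39 , -1.26 ]), 'moment': array([-1.262,  0.023,  0.159]), 'grip_width': array(14.382)} tool-axes f [7.77  5.308] tau6 0.11989655904471874
```

Emit:
{"name": "jog_arm", "arguments": {"targets": [{"xyz": [0,0,0],"spin": 0.04},{"xyz": [0,0,0],"spin": 0.04},{"xyz": [0,0,0],"spin": 0.04},{"xyz": [0,0,0],"spin": 0.04},{"xyz": [0,0,0],"spin": 0.04},{"xyz": [0,0,0],"spin": 0.04},{"xyz": [0,0,0],"spin": 0.04},{"xyz": [0,0,0],"spin": 0.04},{"xyz": [0,0,0],"spin": 0.04},{"xyz": [0,0,0],"spin": 0.04}]}}

```text
time: 43.2
tool_pos: [563.7, 58.0, 42.7]
tcp_rot: [3.141, -0.002, -0.945]
contact_force: [-0.1, -8.5, -1.1]
grip_width: 13.9
finger_force: 30.0
```

```bash
python3 st.py
```

```text
{'time': array(43.2), 'tool_pos': array([563.683,  58.028,  42.698]), 'tcp_rot': array([ 3.141, -0.002, -0.945]), 'contact_force': array([-0.099, -8.51 , -1.105]), 'moment': array([-1.229,  0.12 ,  0.227]), 'grip_width': array(13.936)} tool-axes f [6.841 5.063] tau6 0.15629501547664404
```

Emit:
{"name": "jog_arm", "arguments": {"targets": [{"xyz": [0,0,0],"spin": 0.05},{"xyz": [0,0,0],"spin": 0.05},{"xyz": [0,0,0],"spin": 0.05},{"xyz": [0,0,0],"spin": 0.05},{"xyz": [0,0,0],"spin": 0.05},{"xyz": [0,0,0],"spin": 0.05},{"xyz": [0,0,0],"spin": 0.05},{"xyz": [0,0,0],"spin": 0.05},{"xyz": [0,0,0],"spin": 0.05},{"xyz": [0,0,0],"spin": 0.05}]}}

```text
time: 44.45
tool_pos: [563.6, 58.0, 42.7]
tcp_rot: [3.141, -0.002, -0.995]
contact_force: [-0.2, -8.5, -0.7]
grip_width: 13.5
finger_force: 30.0
```

```bash
python3 st.py
```

```text
{'time': array(44.45), 'tool_pos': array([563.562,  57.956,  42.722]), 'tcp_rot': array([ 3.141, -0.002, -0.995]), 'contact_force': array([-0.225, -8.451, -0.714]), 'moment': array([-1.337,  0.145,  0.223]), 'grip_width': array(13.475)} tool-axes f [6.967 4.79 ] tau6 0.17940583638846874
```

Emit:
{"name": "jog_arm", "arguments": {"targets": [{"xyz": [0,0,0],"spin": 0.05},{"xyz": [0,0,0],"spin": 0.05},{"xyz": [0,0,0],"spin": 0.05},{"xyz": [0,0,0],"spin": 0.05},{"xyz": [0,0,0],"spin": 0.05},{"xyz": [0,0,0],"spin": 0.05},{"xyz": [0,0,0],"spin": 0.05},{"xyz": [0,0,0],"spin": 0.05},{"xyz": [0,0,0],"spin": 0.05},{"xyz": [0,0,0],"spin": 0.05}]}}

```text
time: 45.7
tool_pos: [563.5, 57.9, 42.7]
tcp_rot: [3.14, -0.002, -1.045]
contact_force: [-0.1, -9.5, -1.8]
grip_width: 14.0
finger_force: 30.0
```

```bash
python3 st.py
```

```text
{'time': array(45.7), 'tool_pos': array([563.456,  57.851,  42.74 ]), 'tcp_rot': array([ 3.14 , -0.002, -1.045]), 'contact_force': array([-0.069, -9.479, -1.783]), 'moment': array([-1.34 ,  0.186,  0.255]), 'grip_width': array(14.05)} tool-axes f [8.164 4.817] tau6 0.20700080785900354
```

Emit:
{"name": "jog_arm", "arguments": {"targets": [{"xyz": [0,0,0],"spin": 0.04},{"xyz": [0,0,0],"spin": 0.04},{"xyz": [0,0,0],"spin": 0.04},{"xyz": [0,0,0],"spin": 0.04},{"xyz": [0,0,0],"spin": 0.04},{"xyz": [0,0,0],"spin": 0.04},{"xyz": [0,0,0],"spin": 0.04},{"xyz": [0,0,0],"spin": 0.04},{"xyz": [0,0,0],"spin": 0.04},{"xyz": [0,0,0],"spin": 0.04}]}}

```text
time: 46.95
tool_pos: [563.3, 57.8, 42.7]
tcp_rot: [3.14, -0.002, -1.085]
contact_force: [-0.1, -9.3, -0.3]
grip_width: 13.9
finger_force: 30.0
```

```bash
python3 st.py
```

```text
{'time': array(46.95), 'tool_pos': array([563.347,  57.79 ,  42.727]), 'tcp_rot': array([ 3.14 , -0.002, -1.085]), 'contact_force': array([-0.072, -9.252, -0.324]), 'moment': array([-1.431,  0.202,  0.263]), 'grip_width': array(13.93)} tool-axes f [8.148 4.383] tau6 0.22053678520023823
```

Corrected torque is about 0.25 N m against a free value of about 0.10, so the clamp is near 15 N. Releasing.

Emit:
{"name": "jog_arm", "arguments": {"gripper": 60, "targets": [{"xyz": [0,0,0],"spin": 0},{"xyz": [0,0,0],"spin": 0},{"xyz": [0,0,0],"spin": 0},{"xyz": [0,0,0],"spin": 0},{"xyz": [0,0,-0.2],"spin": 0},{"xyz": [0,0,-0.4],"spin": 0},{"xyz": [0,0,-0.5],"spin": 0},{"xyz": [0,0,-0.5],"spin": 0},{"xyz": [0,0,-0.4],"spin": 0},{"xyz": [0,0,0],"spin": 0}]}}

```text
time: 48.2
tool_pos: [564.9, 59.6, 206.7]
tcp_rot: [-3.135, -0.003, -1.085]
contact_force: [-0.5, -0.7, -0.3]
grip_width: 55.0
finger_force: 0.0
```

Run:
```python
from h import *
from plant import bot
o=bot.get_obs(); print(o["contact_force"],o["tool_pos"])
s=bot.capture("scene"); c=bot.get_calibration("scene"); u,v=w2p(c,[535,0,25]).astype(int)
cv2.imwrite("pics/s6.png",cv2.resize(s[v-50:v+50,u-70:u+60],None,fx=6,fy=6,interpolation=cv2.INTER_CUBIC))
```

```text
[-0.46495675 -0.66593829 -0.32785684] [564.88429513  59.64511854 206.74600094]
```

View pics/s6.png

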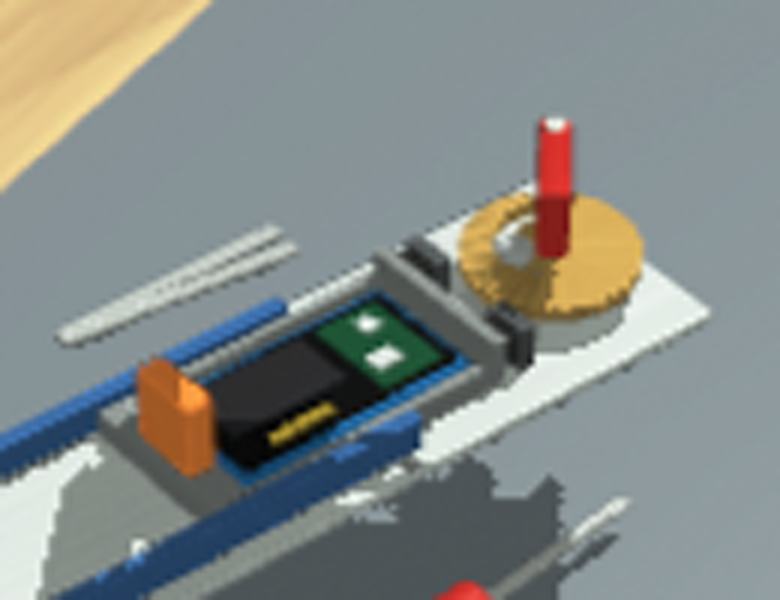

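The crop shows the stud held deep in the slot at (515,245) and the tray front against the pads at (430,255) and (512,335). The wing is free of the gripper, so I hand the job in.

```bash
python3 -c "
from plant import bot
print(bot.close_job())"
```

```text
the job is handed in; nothing more can be done
None
```

The tray is locked with the cam turned to about 2.3 rad, and I estimate the clamp at about 15 N from noisy wrist torque readings. The gripper is clear, the job is handed in at about 48 s, and no verdict came back.

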